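# Slide a label plate out over the end of the filing ledge

### The job

Get the long aluminium label plate on the wooden filing ledge ready for filing its end: push it with the fingertips back flush against the fence, and along the fence until about a third of its length (40 mm) sticks out over the end of the ledge beside the filings tray. Only push it, never pick it up or tip it: it stays lying flat on the ledge. Leave everything else where it is.

Things in the scene. Friction and masses are not known exactly. Their poses are not given: they have to be found in the camera images.
- ledge: Wooden filing ledge, fixed: block 110 mm (x) by 240 mm (y, its length), flat top 40 mm above the bench. A darker fence 20 mm wide, 20 mm higher than the top, runs along the far side, its front face at x = +35 mm; the free top runs from x = -55 to +35 mm. Both ends, y = -120 and +120 mm, are open. Origin: centre of underside; x points away from the robot to the fence (turned up to 0.25 rad).
- label_plate: Long aluminium label plate, 50 (x) x 120 (y) x 6 mm, a 6 mm hole near each end, about 0.14 kg, loose, flat on the ledge's top short of the fence, askew up to 0.15 rad, overhanging neither end. Origin: centre of underside. Flush on the fence its centre is at x = +10 mm of the ledge; with 40 mm out it is 100 mm from the ledge's middle along y.
- filings_tray: Filings tray: open square steel tray, 90 x 90 x 22 mm, loose on the bench at one end of the ledge, centred on the ledge's long axis at y = +175 or -175 mm of the ledge; it tells which end is meant and stays where it is. Origin: centre of underside.
- oak_offcut: Bystander: oak block 45 x 115 x 36 mm, loose on the bench lying across the other end of the ledge, 30 mm or more off it, lower than its top. Origin: centre of its underside.
- screwdriver: Bystander: screwdriver with a dark red handle, 228 mm long and 33 mm high, loose on the bench close behind the fence, roughly along it. Origin: its middle, at bench height.
- square_plate: Bystander: square aluminium plate 70 x 70 x 6 mm with one 12 mm hole in the middle, lying on the bench well behind the ledge; not the plate to be moved. Origin: centre of its underside.
- screw_tin: Bystander: round tin of screws, 93 mm across and 31 mm high, behind the ledge. Origin: centre of its underside.
Things that resemble listed ones, but are neither listed nor needed, are in the scene too. Leave any blue look-alike of the label_plate alone.

How it is judged:
By the outcome, as a careful person would: the job done as asked, in the order asked, and still so for the second after the job is handed in, with the robot touching nothing.
It also fails if it takes over 45 s, if anything falls off the work surface, if the arm or the gripper's body presses on something with over 40 N, if the wrist force passes 120 N, or if a joint passes its speed limit or range.

### The arm

A 6-joint arm with a two-finger parallel gripper is mounted at the origin on a cart in front of the work surface, level with it; the furniture and walls round the work are solid. World frame = base frame: x ahead of the robot, y to its left, z up, the work surface at z = 0. Lengths are in mm, angles in rad, forces in N, time in s.
With the tool pointing down it reaches from about 275 to 1000 mm from the base axis. Payload 8.4 kg.
Tool frame: the origin (TCP) lies between the finger pads; the fingertips stand 8 mm ahead of it and the grasp point (between the pads) lies 11 mm behind it (tcp_to_tips is the distance from the TCP to the fingertips, in mm); z points along the fingers, y is the line along which they close (so a half turn about z gives the same grasp; the last joint's range is limited). The gripper opens to 85 mm and grips with 20 to 120 N. Pads are 22 mm wide; open, the fingers measure 114 mm over their backs; the gripper's body (76 mm by 85 mm) begins 54 mm behind the grasp point. The pads swing forward as they close: fully open they stand 13 mm farther back than shut.
Start: joints at [1.197, 0.353, 1.633, -0, 1.155, -0.002], TCP at [227.057, 582.3, 203.481] pointing down, gripper open.
Joint ranges: [-2.63, 2.63], [-0.92, 2.1], [0.06, 2.66], [-1.3, 4.44], [0, 2.69], [-3.02, 3.02]. Speed limits (rad/s): [2.22, 2.22, 2.79, 3.14, 3.14, 3.14].

### API

Orientations are given as [roll, pitch, yaw] about the fixed x, y, z axes, in that order (R = Rz(yaw) Ry(pitch) Rx(roll)).
In Python, from rig import * gives the robot as it stands.
- The arm moves only by the tool step_arm, never from a script. Its argument "motion" is a list of rows, each an object with "claw": the finger opening in mm, from 0 to 85.4; "delta_pos": the shift along the tool's x, y, z in mm, a list of three; "turn": the turn about the tool's z in rad. In form: [{"claw": claw, "delta_pos": [dx, dy, dz], "turn": turn}, ...]. A call has 1 to 8 rows; each row shifts and turns the commanded pose from where the row before left it, along the tool's axes as they then stand; what a row does not reach is not made up. A row lasts 1/12 s, in which the tool goes at most 41.7 mm and 7.16 degrees, less where a joint would pass 70% of its speed; a pose out of reach is approached as far as the arm can. A call is refused whole if a number of a shift passes 41.7 or a number of a turn 0.125, either way. A call with a gripper value outside its range is refused whole. The fingers move at their own pace and stop on an object; "force" is the grip in N (left out, the last holds). Time passes only in rows, so rows that do not move let the fingers close. It gives the time, the measured TCP pose, the force, the opening and the grip force at its end, in the units of the state.
- sense(): the state, without advancing time (a new reading comes with each control period).
- grab_frame(name): name is "scene" or "top"; returns a dict with "img" (400x640x3 uint8, red, green, blue), "vertical_fov" (degrees; the focal length in pixels is half the picture's height over the tangent of half this angle, whatever the lens; pixels are square), "cx", "cy" (the principal point, pixels), "D" ([k1, k2, p1, p2, k3] as OpenCV has them; the pictures are not rectified), "R" (3x3) and "t" (3): a world point X has camera coordinates R X + t. Camera axes: x right, y down, z forward; pixel columns grow to the right and rows downward; lengths in mm; the calibration is good to about 2 mm. A picture is of the moment at which its call begins. There is no depth.
- sign_off(): hands the job in; it is judged then, once.
The state is a dict: "clock": time; "qpos": joint angles; "qvel": joint speeds; "joint_efforts": joint torques, N m; "eef_pos": TCP position; "tcp_rot": TCP orientation; "contact_force": force on the tool from outside, world axes, zero at the start; "wrist_torque": the same for the moment, N m; "opening": opening from 0.0 (shut) to 1.0 (fully open); "grasp_force": force on a finger pad.
Only numpy, scipy, OpenCV 4.12 (cv2) and the standard library are available. Lean on these libraries where they do the work, as an engineer would, in place of code of your own. Each camera call takes 0.05 s, during which the arm holds its last target. There are 200 camera calls.

## Working session

There is one attempt and no reset: what is moved stays moved. The work goes in short steps, Python scripts to look and compute and a tool call to move; the robot and the scene stay as the last step left them, time stands still between calls to the robot, and variables do not carry over. Pictures are saved under pics/ and viewed, at most 10 in all, crops included, and the job is handed in when it is done.

Besides the shell and the picture viewer there is one more tool, called after "Call:" as a command line: name --argument value ..., lists and objects as JSON in quotes. step_arm: Moves the arm, as the interface text tells. Its arguments: {"type":"object","properties":{"motion":{"type":"array","items":{"type":"object","properties":{"claw":{"type":"number"},"delta_pos":{"type":"array","items":{"type":"number"}},"turn":{"type":"number"}}}},"force":{"type":"number"}},"required":["motion"]}

```bash
mkdir -p pics; ls
cat > h.py <<'E'
from rig import *
import numpy as np, cv2
def K(f):
    h,w=f["img"].shape[:2]; fl=h/2/np.tan(np.radians(f["vertical_fov"])/2)
    return np.array([[fl,0,f["cx"]],[0,fl,f["cy"]],[0,0,1.]])
def ray(f,px,z):
    "pixels -> world xy on plane z"
    R=np.array(f["R"]);t=np.array(f["t"])
    u=cv2.undistortPoints(np.array(px,float).reshape(-1,1,2),K(f),np.array(f["D"],float)).reshape(-1,2)
    d=np.c_[u,np.ones(len(u))]@R; c=-R.T@t
    return (c+d*((z-c[2])/d[:,2])[:,None])[:,:2]
def proj(f,X):
    return cv2.projectPoints(np.array(X,float).reshape(-1,1,3),cv2.Rodrigues(np.array(f["R"],float))[0],np.array(f["t"],float),K(f),np.array(f["D"],float))[0].reshape(-1,2)
def save(f,n): cv2.imwrite("pics/"+n,cv2.cvtColor(f["img"],cv2.COLOR_RGB2BGR))
E
python3 - <<'E'
from h import *
for n in("scene","top"):
    f=grab_frame(n); save(f,n+"0.png"); R=np.array(f["R"]); print(n,-R.T@np.array(f["t"]),f["vertical_fov"],f["D"])
print(sense())
E
```

```text
pics
scene [ -81.64286461 -279.80051077  719.97428124] 47.77182296027222 [-0.04737566  0.          0.          0.          0.        ]
top [ 458.22532444  219.09695456 1130.99302885] 54.426672515451415 [-0.00323153  0.          0.          0.          0.        ]
{'clock': 0.1, 'qpos': array([ 1.19659645e+00,  3.53569329e-01,  1.63404795e+00,  2.57540672e-05,
        1.15519064e+00, -2.39717673e-03]), 'qvel': array([-1.16067593e-03, -1.45350240e-03, -3.55338429e-03, -3.23568946e-05,
        1.26747126e-03, -2.53148827e-04]), 'joint_efforts': array([ 7.40929681e-04, -6.06358767e+01, -3.42820072e+01,  1.18241819e-04,
        3.85265710e-03, -5.23724466e-06]), 'eef_pos': array([226.88532163, 581.8808428 , 202.84779752]), 'tcp_rot': array([-3.14037745e+00, -2.64621493e-05,  2.76977953e+00]), 'contact_force': array([ 0.76614853, -0.08925591,  0.4069176 ]), 'wrist_torque': array([ 0.00344681, -0.00804957, -0.04102943]), 'grasp_force': 0.0, 'opening': 0.9958128070683065}
```

View pics/scene0.png

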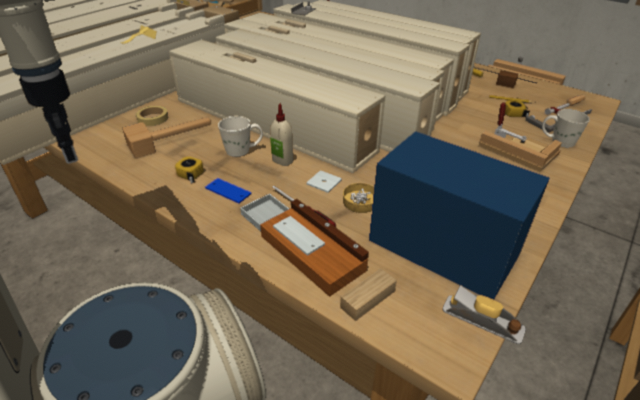

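View pics/top0.png

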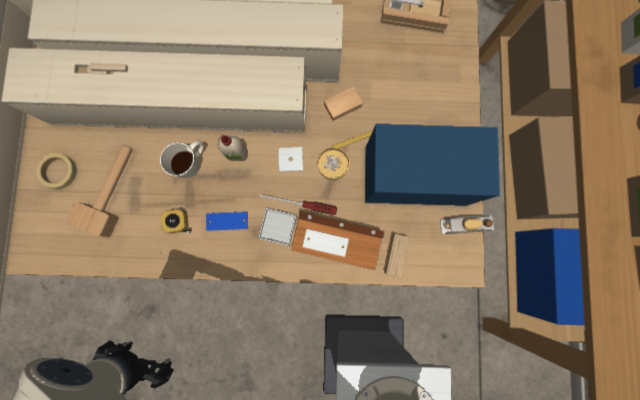

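The tray (scene 265,210; top 278,227) sits at the ledge's left (+y) end. The plate is at (327,243) in the top view on the ledge (338,240). The blue look-alike is at (227,221) and the big blue box stands up and to the right. Next I measure the plate and the ledge.

```bash
cat >> h.py <<'E'
def poly(m):
    c=max(cv2.findContours(m.astype(np.uint8),cv2.RETR_EXTERNAL,cv2.CHAIN_APPROX_NONE)[0],key=cv2.contourArea)
    return c.reshape(-1,2).astype(float)
def plate(f,box,z=46):
    im=f["img"].astype(int); m=(im.min(2)>150)&(im.max(2)-im.min(2)<45)
    b=np.zeros(m.shape,bool); b[box[1]:box[3],box[0]:box[2]]=1
    p=poly(m&b); w=ray(f,p,z).astype(np.float32); return cv2.minAreaRect(w),cv2.boxPoints(cv2.minAreaRect(w)),p
E
python3 - <<'E'
from h import *
np.set_printoptions(precision=1,suppress=True)
f=grab_frame("top")
r,b,p=plate(f,(290,222,365,262)); print("plate top",r,b.tolist())
g=grab_frame("scene")
r,b,p=plate(g,(265,212,335,258)); print("plate scene",r)
hsv=cv2.cvtColor(f["img"],cv2.COLOR_RGB2HSV)
im=f["img"]
for px in [(300,240),(365,250),(340,220),(372,232),(380,225),(405,232),(338,212),(320,206)]: print(px,im[px[1],px[0]],hsv[px[1],px[0]])
c=cv2.resize(im[195:285,250:420],None,fx=4.7,fy=4.7,interpolation=cv2.INTER_CUBIC); cv2.imwrite("pics/c1.png",c[:,:,::-1])
E
```

```text
plate top ((483.8546447753906, 200.38623046875), (119.69951629638672, 50.7064208984375), 78.78742218017578) [[447.34759521484375, 146.60879516601562], [497.086181640625, 136.74893188476562], [520.3616943359375, 254.16366577148438], [470.62310791015625, 264.0235290527344]]
plate scene ((486.1153259277344, 201.148681640625), (119.65239715576172, 49.77815628051758), 78.55921936035156)
(300, 240) [175 113  67] [ 13 157 175]
(365, 250) [169 110  64] [ 13 158 169]
(340, 220) [89 70 52] [ 15 106  89]
(372, 232) [180 177 168] [ 23  17 180]
(380, 225) [182 150 113] [ 16  97 182]
(405, 232) [170 140 106] [ 16  96 170]
(338, 212) [181 151 114] [ 17  94 181]
(320, 206) [95 42 38] [  2 153  95]
```

View pics/c1.png

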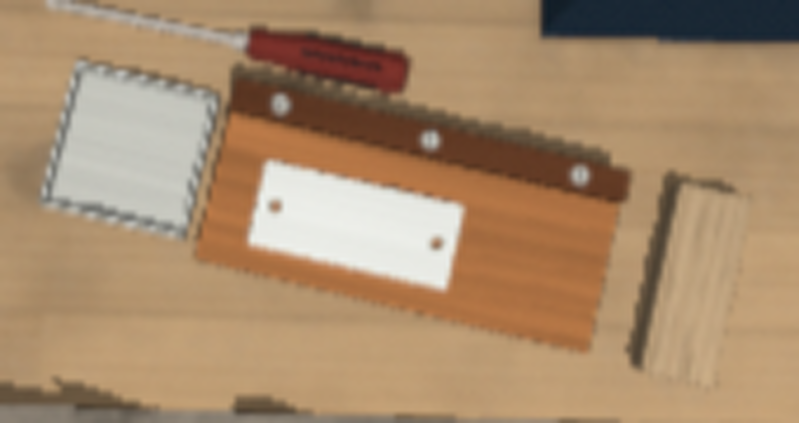

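The crop shows the free top of the ledge in orange, with corners near (230,112), (622,200), (590,350) and (195,258). The dark fence is above it, with the tray left and the offcut right. The plate is a few mm to about 25 mm short of the fence. Both views put it at about (485, 201), 120 x 50 mm, as expected.

```bash
cat >> h.py <<'E'
def edges(f,box):
    "ledge: free top rect (orange, z=40) and fence (dark brown, z=60)"
    h=cv2.cvtColor(f["img"],cv2.COLOR_RGB2HSV).astype(int); b=np.zeros(h.shape[:2],bool); b[box[1]:box[3],box[0]:box[2]]=1
    top=(h[:,:,1]>125)&(h[:,:,2]>130)&b; fen=(h[:,:,1]>125)&(h[:,:,2]<125)&(h[:,:,0]>5)&(h[:,:,0]<16)&b
    out=[]
    for m,z in((top,40),(fen,60)):
        p=poly(cv2.morphologyEx(m.astype(np.uint8),cv2.MORPH_CLOSE,np.ones((3,3)))); out.append(cv2.minAreaRect(ray(f,p,z).astype(np.float32)))
    return out
E
python3 - <<'E'
from h import *
f=grab_frame("top")
T,F=edges(f,(288,205,392,275)); print(T,F)
for r in(T,F): print(cv2.boxPoints(r).round(1).tolist())
E
```

```text
((480.3371887207031, 169.76817321777344), (239.31727600097656, 89.6106185913086), 78.43402862548828) ((533.20849609375, 158.98963928222656), (237.14547729492188, 21.103412628173828), 78.43814849853516)
[[412.5, 61.5], [500.20001220703125, 43.599998474121094], [548.2000122070312, 278.0], [460.3999938964844, 296.0]]
[[499.1000061035156, 44.900001525878906], [519.7999877929688, 40.70000076293945], [567.2999877929688, 273.0], [546.5999755859375, 277.29998779296875]]
```

Call:
step_arm --motion '[{"claw":60,"delta_pos":[0,0,0],"turn":-0.085},{"claw":60,"delta_pos":[0,0,0],"turn":-0.085},{"claw":60,"delta_pos":[-20,-23,0],"turn":0},{"claw":60,"delta_pos":[-20,-23,0],"turn":0},{"claw":60,"delta_pos":[-20,-23,0],"turn":0},{"claw":60,"delta_pos":[-20,-23,0],"turn":0},{"claw":60,"delta_pos":[-20,-23,0],"turn":0},{"claw":60,"delta_pos":[-20,-23,0],"turn":0}]'

```text
clock: 0.92
eef_pos: [317.4, 421.7, 203.5]
tcp_rot: [3.142, 0.0, 2.94]
contact_force: [-0.1, 0.5, 0.6]
opening: 0.701
grasp_force: 0.0
```

Call:
step_arm --motion '[{"claw":60,"delta_pos":[-20,-23,0],"turn":0},{"claw":60,"delta_pos":[-20,-23,0],"turn":0},{"claw":60,"delta_pos":[-20,-23,0],"turn":0},{"claw":60,"delta_pos":[-20,-23,0],"turn":0},{"claw":60,"delta_pos":[-20,-23,0],"turn":0},{"claw":60,"delta_pos":[-20,-23,0],"turn":0},{"claw":60,"delta_pos":[-20,-23,0],"turn":0},{"claw":60,"delta_pos":[-20,-23,0],"turn":0}]'

```text
clock: 1.58
eef_pos: [437.3, 209.3, 203.6]
tcp_rot: [3.141, 0.0, 2.94]
contact_force: [-0.4, -0.1, 0.4]
opening: 0.705
grasp_force: 0.0
```

```bash
cat >> h.py <<'E'
O=np.array([490.1,167.8]); EX=np.array([.9797,-.2006]); EY=np.array([.2006,.9797])
def L(p): d=np.array(p)[...,:2]-O; return np.stack([d@EX,d@EY],-1)
def st():
    s=sense(); print("L",L(s["eef_pos"]).round(1),"z",round(s["eef_pos"][2],1),"rot",s["tcp_rot"].round(4),"F",s["contact_force"].round(1),"open",round(s["opening"],3),"t",s["clock"])
E
python3 -c "
from h import *
st()
import rig; print([n for n in dir(rig) if n[0]!='_']); print(getattr(rig,'tcp_to_tips',None))"
```

```text
L [-60.   30.1] z 203.6 rot [3.1414e+00 2.0000e-04 2.9399e+00] F [-0.4 -0.1  0.4] open 0.705 t 1.5833
['MotionError', 'grab_frame', 'sense', 'sign_off', 'tcp_to_tips']
8.0
```

Call:
step_arm --motion '[{"claw":60,"delta_pos":[0,0,35],"turn":0},{"claw":60,"delta_pos":[0,0,35],"turn":0},{"claw":60,"delta_pos":[0,0,35],"turn":0},{"claw":60,"delta_pos":[0,0,25],"turn":0},{"claw":60,"delta_pos":[0,0,10],"turn":0},{"claw":60,"delta_pos":[0,0,5],"turn":0},{"claw":60,"delta_pos":[0,0,3],"turn":0},{"claw":60,"delta_pos":[0,0,0],"turn":0}]'

```text
clock: 2.25
eef_pos: [437.5, 211.1, 56.2]
tcp_rot: [3.141, 0.001, 2.94]
contact_force: [-0.3, -0.8, -0.2]
opening: 0.704
grasp_force: 0.0
```

Run:
```python
from h import *
st()
f=grab_frame("scene"); im=f["img"][190:310,220:390]; cv2.imwrite("pics/s1.png",cv2.resize(im,None,fx=4.7,fy=4.7,interpolation=cv2.INTER_CUBIC)[:,:,::-1])
```

```text
L [-60.2  31.9] z 56.2 rot [3.1409e+00 9.0000e-04 2.9400e+00] F [-0.3 -0.8 -0.2] open 0.704 t 2.25
```

View pics/s1.png

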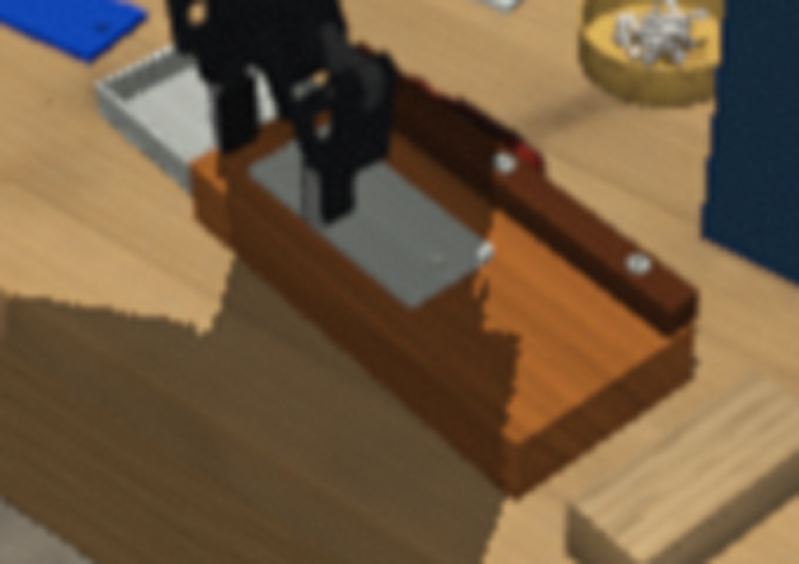

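The crop shows the two open fingers hovering above the ledge at the plate's near edge, around (335,215). They have not touched anything yet, so I step down to feel for the ledge.

Call:
step_arm --motion '[{"claw":60,"delta_pos":[0,0,3],"turn":0},{"claw":60,"delta_pos":[0,0,2],"turn":0},{"claw":60,"delta_pos":[0,0,0],"turn":0}]'

```text
clock: 2.55
eef_pos: [437.1, 210.9, 50.9]
tcp_rot: [3.141, 0.001, 2.94]
contact_force: [0.4, -0.7, -0.2]
opening: 0.698
grasp_force: 0.0
```

Call:
step_arm --motion '[{"claw":60,"delta_pos":[0,0,2],"turn":0},{"claw":60,"delta_pos":[0,0,0],"turn":0}]'

```text
clock: 2.72
eef_pos: [436.8, 210.7, 48.5]
tcp_rot: [3.142, 0.0, 2.94]
contact_force: [-0.3, 0.4, 0.3]
opening: 0.708
grasp_force: 0.0
```

Call:
step_arm --motion '[{"claw":60,"delta_pos":[0,0,2],"turn":0},{"claw":60,"delta_pos":[0,0,0],"turn":0}]'

```text
clock: 2.88
eef_pos: [436.7, 210.7, 46.3]
tcp_rot: [-3.141, -0.0, 2.94]
contact_force: [0.2, -0.7, 0.3]
opening: 0.704
grasp_force: 0.0
```

Call:
step_arm --motion '[{"claw":60,"delta_pos":[-5,0,0],"turn":0},{"claw":60,"delta_pos":[0,0,1],"turn":0},{"claw":60,"delta_pos":[0,0,0],"turn":0}]'

```text
clock: 3.13
eef_pos: [442.1, 209.7, 45.4]
tcp_rot: [3.141, 0.0, 2.94]
contact_force: [-1.4, -0.4, 0.8]
opening: 0.702
grasp_force: 0.0
```

Call:
step_arm --motion '[{"claw":60,"delta_pos":[0,0,1.5],"turn":0},{"claw":60,"delta_pos":[0,0,0],"turn":0}]'

```text
clock: 3.3
eef_pos: [441.6, 209.6, 43.7]
tcp_rot: [-3.141, -0.0, 2.94]
contact_force: [-0.6, -0.4, 0.1]
opening: 0.696
grasp_force: 0.0
```

Call:
step_arm --motion '[{"claw":60,"delta_pos":[0,0,1.5],"turn":0},{"claw":60,"delta_pos":[0,0,0],"turn":0}]'

```text
clock: 3.47
eef_pos: [441.5, 209.6, 42.2]
tcp_rot: [-3.141, -0.0, 2.94]
contact_force: [0.0, 0.9, -0.8]
opening: 0.703
grasp_force: 0.0
```

Call:
step_arm --motion '[{"claw":60,"delta_pos":[0,0,1],"turn":0},{"claw":60,"delta_pos":[0,0,0],"turn":0}]'

```text
clock: 3.63
eef_pos: [441.6, 209.7, 41.3]
tcp_rot: [-3.141, -0.0, 2.94]
contact_force: [0.1, -0.5, -0.3]
opening: 0.697
grasp_force: 0.0
```

Call:
step_arm --motion '[{"claw":60,"delta_pos":[0,0,1],"turn":0},{"claw":60,"delta_pos":[0,0,0],"turn":0}]'

```text
clock: 3.8
eef_pos: [441.7, 209.7, 40.4]
tcp_rot: [-3.142, -0.0, 2.94]
contact_force: [-0.2, -0.5, 0.3]
opening: 0.702
grasp_force: 0.0
```

Call:
step_arm --motion '[{"claw":60,"delta_pos":[0,0,1],"turn":0},{"claw":60,"delta_pos":[0,0,0],"turn":0}]'

```text
clock: 3.97
eef_pos: [441.7, 209.7, 39.4]
tcp_rot: [-3.142, -0.0, 2.94]
contact_force: [0.5, -0.6, -0.1]
opening: 0.704
grasp_force: 0.0
```

Run:
```python
from h import *
st()
f=grab_frame("scene"); im=f["img"][200:290,235:365]; cv2.imwrite("pics/s2.png",cv2.resize(im,None,fx=6,fy=6,interpolation=cv2.INTER_CUBIC)[:,:,::-1])
```

```text
L [-55.8  31.3] z 39.4 rot [-3.1415e+00 -1.0000e-04  2.9398e+00] F [ 0.5 -0.6 -0.1] open 0.704 t 3.9667
```

View pics/s2.png

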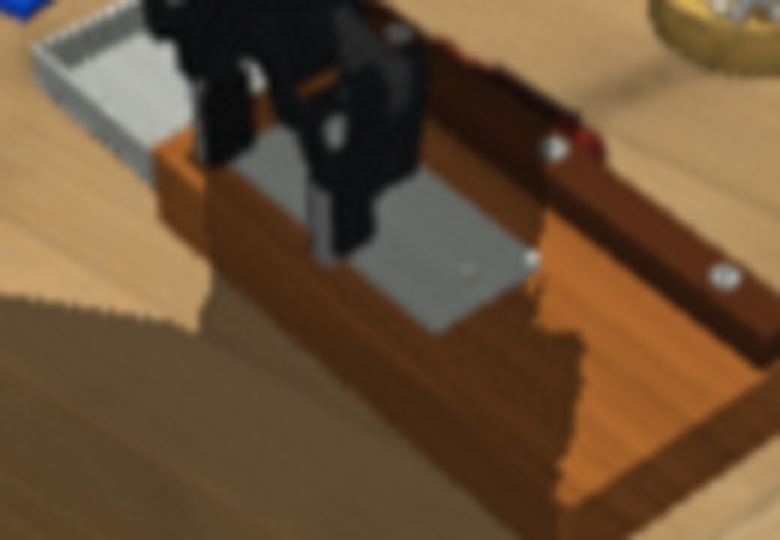

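The near fingertip ends at crop (325-340,262), on or just above the ledge's front strip. A ray check will tell its height.

Run:
```python
from h import *
f=grab_frame("scene")
px=[(235+316/6,200+262/6),(235+337/6,200+264/6),(235+372/6,200+240/6),(235+210/6,200+165/6)]
for z in(38,42,46,50,54): print(z,L(ray(f,px,z)).round(1).tolist())
```

```text
38 [[-42.8, 28.1], [-37.6, 22.3], [-19.9, 23.9], [-40.2, 96.3]]
42 [[-45.3, 24.7], [-40.2, 18.9], [-22.6, 20.5], [-42.8, 92.5]]
46 [[-47.8, 21.3], [-42.7, 15.6], [-25.2, 17.1], [-45.3, 88.7]]
50 [[-50.3, 17.9], [-45.3, 12.2], [-27.9, 13.8], [-47.8, 84.9]]
54 [[-52.8, 14.5], [-47.8, 8.8], [-30.5, 10.4], [-50.3, 81.1]]
```

Run:
```python
from h import *
f=grab_frame("scene"); g=grab_frame("top")
W=lambda x,y,z: np.r_[O+x*EX+y*EY,z]
P=[W(-66.8,-9,40),W(-44.8,-9,40),W(-55.8,31.3,200)]
print("scene",proj(f,P).round(1).tolist()); print("top",proj(g,P).round(1).tolist())
print(plate(g,(285,215,370,265))[0])
a=cv2.resize(f["img"][60:310,180:400],None,fx=1.8,fy=2.0); b=cv2.resize(g["img"][180:300,260:420],None,fx=2.5,fy=2.5)
c=np.zeros((500,800,3),np.uint8); c[:a.shape[0],:a.shape[1]]=a; c[:b.shape[0],400:400+b.shape[1]]=b; cv2.imwrite("pics/c3.png",c[:,:,::-1])
```

```text
scene [[289.6, 257.3], [297.7, 252.5], [278.5, 185.4]]
top [[334.7, 264.7], [336.5, 256.9], [322.0, 258.5]]
((455.6496276855469, 203.09422302246094), (63.053279876708984, 143.35845947265625), 1.7052828073501587)
```

View pics/c3.png

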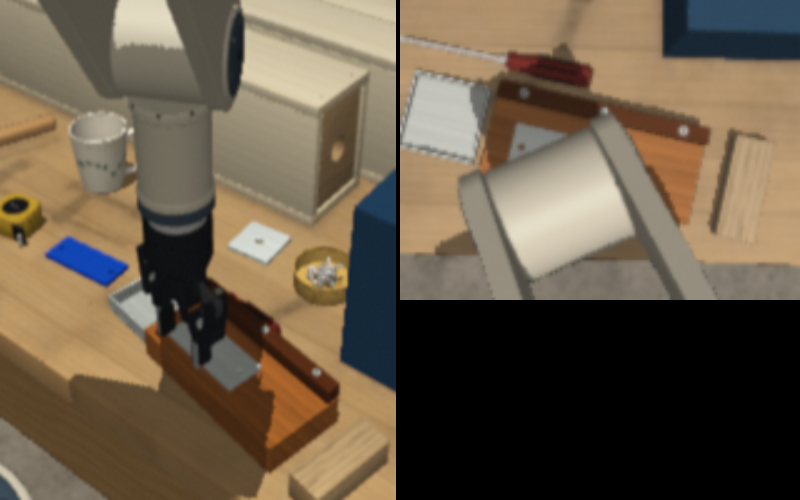

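Run:
```python
from h import *
f=grab_frame("scene"); g=grab_frame("top"); st()
p=np.array([226.9,581.9]); 
for z in(180,195,208,225): print(z,proj(f,[np.r_[p,z]]).round(1).tolist(),proj(g,[np.r_[p,z]]).round(1).tolist())
im=cv2.imread("pics/scene0.png"); d=(im.max(2)<60)[60:200,30:110].astype(np.uint8)
q=poly(d)+[30,60]; print("lowest dark",q[q[:,1].argmax()],q[:,0].min(),q[:,0].max())
```

```text
L [-55.8  31.4] z 39.5 rot [3.1416 0.     2.9398] F [-0.3  0.6  0.6] open 0.704 t 4.2667
180 [[78.1, 177.0]] [[160.3, 346.2]]
195 [[75.9, 171.1]] [[157.7, 347.8]]
208 [[73.9, 165.9]] [[155.3, 349.2]]
225 [[71.2, 159.0]] [[152.1, 351.1]]
lowest dark [ 68. 161.] 30.0 75.0
```

The picture shows the tips still hovering. The plate hasn't moved, and the tip corners fit a height of about 70 mm, with the lateral position matching. So the tips sit well above where the pose reading puts them, and I keep feeling downwards with force checks.

Call:
step_arm --motion '[{"claw":60,"delta_pos":[0,0,2],"turn":0},{"claw":60,"delta_pos":[0,0,2],"turn":0},{"claw":60,"delta_pos":[0,0,0],"turn":0}]'

```text
clock: 4.52
eef_pos: [441.5, 209.6, 35.1]
tcp_rot: [-3.141, -0.0, 2.94]
contact_force: [0.3, -0.1, 0.1]
opening: 0.701
grasp_force: 0.0
```

Call:
step_arm --motion '[{"claw":60,"delta_pos":[0,0,2],"turn":0},{"claw":60,"delta_pos":[0,0,2],"turn":0},{"claw":60,"delta_pos":[0,0,0],"turn":0}]'

```text
clock: 4.77
eef_pos: [441.5, 209.6, 31.1]
tcp_rot: [-3.141, -0.0, 2.94]
contact_force: [0.2, -0.1, -0.9]
opening: 0.703
grasp_force: 0.0
```

Run:
```python
from h import *
st()
print("q",sense()["qpos"].round(3))
f=grab_frame("scene"); im=f["img"][200:290,235:365]; cv2.imwrite("pics/s4.png",cv2.resize(im,None,fx=6,fy=6,interpolation=cv2.INTER_CUBIC)[:,:,::-1])
```

```text
L [-56.   31.2] z 31.1 rot [-3.1412e+00 -5.0000e-04  2.9398e+00] F [ 0.2 -0.1 -0.9] open 0.703 t 4.7667
q [ 0.44   0.393  2.054 -0.     0.695 -0.929]
```

View pics/s4.png

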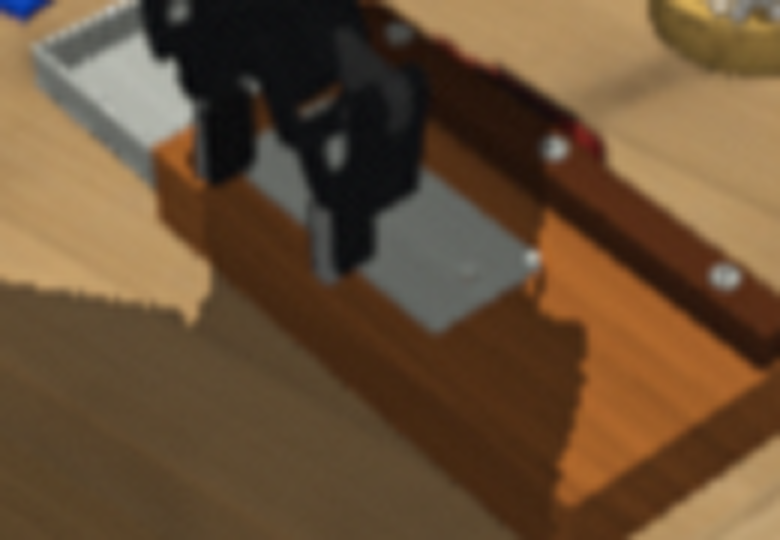

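The tips moved down 3 px for 8 mm of travel and are still above the ledge, with the near tip at crop (335,282). I work out their height from where they should be laterally.

Run:
```python
from h import *
f=grab_frame("scene")
px=[(235+314/6,200+278/6),(235+337/6,200+284/6),(235+374/6,200+260/6),(235+207/6,200+185/6)]
for z in(52,56,60,64,68): print(z,L(ray(f,px,z)).round(1).tolist())
```

```text
52 [[-57.2, 10.2], [-52.9, 2.5], [-35.2, 3.5], [-56.5, 74.8]]
56 [[-59.7, 6.8], [-55.4, -0.8], [-37.8, 0.2], [-59.0, 71.0]]
60 [[-62.1, 3.5], [-57.9, -4.2], [-40.4, -3.2], [-61.5, 67.2]]
64 [[-64.6, 0.1], [-60.4, -7.5], [-43.1, -6.5], [-64.0, 63.5]]
68 [[-67.1, -3.3], [-62.9, -10.8], [-45.7, -9.8], [-66.4, 59.7]]
```

Call:
step_arm --motion '[{"claw":60,"delta_pos":[0,0,4],"turn":0},{"claw":60,"delta_pos":[0,0,4],"turn":0},{"claw":60,"delta_pos":[0,0,2],"turn":0},{"claw":60,"delta_pos":[0,0,0],"turn":0}]'

```text
clock: 5.2
eef_pos: [441.3, 209.5, 20.9]
tcp_rot: [-3.141, -0.001, 2.94]
contact_force: [0.4, -0.7, -0.1]
opening: 0.704
grasp_force: 0.0
```

Call:
step_arm --motion '[{"claw":60,"delta_pos":[0,0,2],"turn":0},{"claw":60,"delta_pos":[0,0,0],"turn":0}]'

```text
clock: 5.37
eef_pos: [441.6, 209.7, 19.2]
tcp_rot: [-3.141, -0.0, 2.94]
contact_force: [0.2, -0.2, 0.1]
opening: 0.704
grasp_force: 0.0
```

Call:
step_arm --motion '[{"claw":60,"delta_pos":[0,0,2],"turn":0},{"claw":60,"delta_pos":[0,0,0],"turn":0}]'

```text
clock: 5.53
eef_pos: [441.7, 209.7, 17.3]
tcp_rot: [-3.142, -0.0, 2.94]
contact_force: [-0.3, -0.4, 0.2]
opening: 0.701
grasp_force: 0.0
```

Call:
step_arm --motion '[{"claw":60,"delta_pos":[0,0,1.5],"turn":0},{"claw":60,"delta_pos":[0,0,0],"turn":0}]'

```text
clock: 5.7
eef_pos: [441.7, 209.7, 15.8]
tcp_rot: [-3.141, -0.0, 2.94]
contact_force: [-0.7, 0.4, -0.4]
opening: 0.705
grasp_force: 0.0
```

Call:
step_arm --motion '[{"claw":60,"delta_pos":[0,0,1],"turn":0},{"claw":60,"delta_pos":[0,0,0],"turn":0}]'

```text
clock: 5.87
eef_pos: [441.7, 209.7, 14.9]
tcp_rot: [-3.142, -0.0, 2.94]
contact_force: [-0.1, 0.6, -0.3]
opening: 0.702
grasp_force: 0.0
```

Call:
step_arm --motion '[{"claw":60,"delta_pos":[0,0,1],"turn":0},{"claw":60,"delta_pos":[0,0,0],"turn":0}]'

```text
clock: 6.03
eef_pos: [441.7, 209.7, 13.9]
tcp_rot: [-3.142, -0.0, 2.94]
contact_force: [0.4, 1.1, -0.6]
opening: 0.703
grasp_force: 0.0
```

Call:
step_arm --motion '[{"claw":60,"delta_pos":[0,0,1],"turn":0},{"claw":60,"delta_pos":[0,0,0],"turn":0}]'

```text
clock: 6.2
eef_pos: [441.7, 209.7, 12.9]
tcp_rot: [-3.142, -0.0, 2.94]
contact_force: [-0.2, 0.2, -0.6]
opening: 0.701
grasp_force: 0.0
```

Call:
step_arm --motion '[{"claw":60,"delta_pos":[0,0,1],"turn":0},{"claw":60,"delta_pos":[0,0,0],"turn":0}]'

```text
clock: 6.37
eef_pos: [441.7, 209.7, 11.9]
tcp_rot: [-3.141, -0.0, 2.94]
contact_force: [-0.6, -0.5, 0.4]
opening: 0.7
grasp_force: 0.0
```

Call:
step_arm --motion '[{"claw":60,"delta_pos":[0,0,1],"turn":0},{"claw":60,"delta_pos":[0,0,0],"turn":0}]'

```text
clock: 6.53
eef_pos: [441.7, 209.7, 10.8]
tcp_rot: [-3.141, -0.0, 2.94]
contact_force: [-0.0, 0.1, -0.8]
opening: 0.703
grasp_force: 0.0
```

Call:
step_arm --motion '[{"claw":60,"delta_pos":[0,0,1],"turn":0},{"claw":60,"delta_pos":[0,0,0],"turn":0}]'

```text
clock: 6.7
eef_pos: [441.7, 209.7, 9.8]
tcp_rot: [-3.141, -0.0, 2.94]
contact_force: [-0.5, -1.0, 0.2]
opening: 0.705
grasp_force: 0.0
```

Call:
step_arm --motion '[{"claw":60,"delta_pos":[0,0,1],"turn":0},{"claw":60,"delta_pos":[0,0,0],"turn":0}]'

```text
clock: 6.87
eef_pos: [441.6, 209.7, 8.8]
tcp_rot: [-3.141, -0.0, 2.94]
contact_force: [0.2, -0.6, 0.1]
opening: 0.704
grasp_force: 0.0
```

Run:
```python
from h import *
st()
f=grab_frame("scene"); im=f["img"][200:290,235:365]; cv2.imwrite("pics/s5.png",cv2.resize(im,None,fx=6,fy=6,interpolation=cv2.INTER_CUBIC)[:,:,::-1])
```

```text
L [-55.9  31.3] z 8.8 rot [-3.1415e+00 -2.0000e-04  2.9398e+00] F [ 0.2 -0.6  0.1] open 0.704 t 6.8667
```

View pics/s5.png

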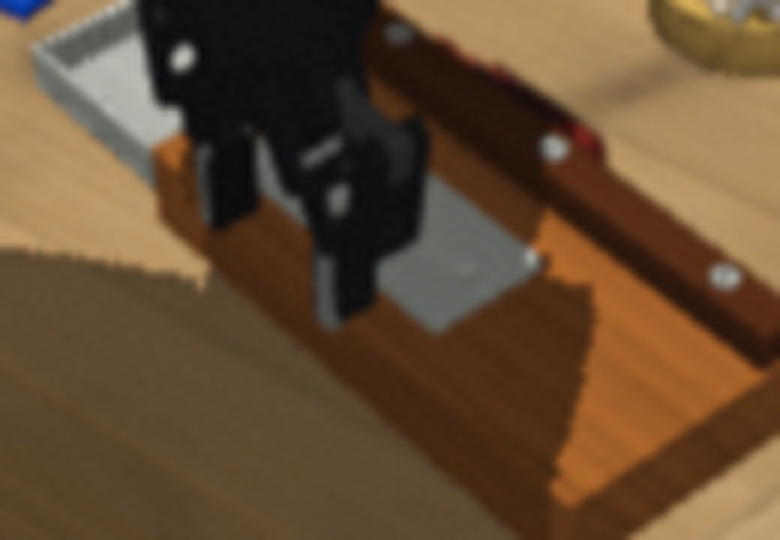

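The near fingertip is now at crop (335,330), over the front strip, with about 2 px (4-5 mm) still to go before it touches the ledge top.

Call:
step_arm --motion '[{"claw":60,"delta_pos":[0,0,1],"turn":0},{"claw":60,"delta_pos":[0,0,0],"turn":0}]'

```text
clock: 7.08
eef_pos: [441.7, 209.7, 7.9]
tcp_rot: [-3.142, -0.0, 2.94]
contact_force: [0.5, 0.2, -0.0]
opening: 0.702
grasp_force: 0.0
```

Call:
step_arm --motion '[{"claw":60,"delta_pos":[0,0,1],"turn":0},{"claw":60,"delta_pos":[0,0,0],"turn":0}]'

```text
clock: 7.25
eef_pos: [441.8, 209.8, 7.2]
tcp_rot: [3.142, 0.0, 2.94]
contact_force: [-0.9, -0.2, 2.4]
opening: 0.702
grasp_force: 1.4
```

Call:
step_arm --motion '[{"claw":60,"delta_pos":[0,0,1],"turn":0},{"claw":60,"delta_pos":[0,0,0],"turn":0}]'

```text
clock: 7.42
eef_pos: [441.8, 209.8, 7.0]
tcp_rot: [3.142, 0.0, 2.94]
contact_force: [-4.3, -1.7, 18.4]
opening: 0.703
grasp_force: 8.8
```

Call:
step_arm --motion '[{"claw":60,"delta_pos":[0,0,1],"turn":0},{"claw":60,"delta_pos":[0,0,0],"turn":0}]'

```text
clock: 7.58
eef_pos: [442.0, 209.8, 6.8]
tcp_rot: [3.141, 0.0, 2.94]
contact_force: [-7.4, -3.2, 31.2]
opening: 0.704
grasp_force: 16.0
```

The fingertips touch the ledge at TCP z ≈ 7.2. I lift to about 2 mm above it and push the plate to the fence.

Call:
step_arm --motion '[{"claw":60,"delta_pos":[0,0,-4.7],"turn":0},{"claw":60,"delta_pos":[0,0,0],"turn":0},{"claw":60,"delta_pos":[-3,0,0],"turn":0},{"claw":60,"delta_pos":[-3,0,0],"turn":0},{"claw":60,"delta_pos":[-3,0,0],"turn":0},{"claw":60,"delta_pos":[-3,0,0],"turn":0},{"claw":60,"delta_pos":[0,0,0],"turn":0}]'

```text
clock: 8.17
eef_pos: [454.1, 207.2, 9.4]
tcp_rot: [-3.142, 0.0, 2.94]
contact_force: [-0.1, 0.1, -0.5]
opening: 0.702
grasp_force: 0.0
```

Call:
step_arm --motion '[{"claw":60,"delta_pos":[-2,0,0],"turn":0},{"claw":60,"delta_pos":[-2,0,0],"turn":0},{"claw":60,"delta_pos":[-2,0,0],"turn":0},{"claw":60,"delta_pos":[-2,0,0],"turn":0},{"claw":60,"delta_pos":[-2,0,0],"turn":0},{"claw":60,"delta_pos":[-2,0,0],"turn":0}]'

```text
clock: 8.67
eef_pos: [465.4, 204.9, 9.7]
tcp_rot: [-3.142, 0.0, 2.94]
contact_force: [-0.5, -0.5, -0.6]
opening: 0.702
grasp_force: 0.3
```

Call:
step_arm --motion '[{"claw":60,"delta_pos":[-1.5,0,0],"turn":0},{"claw":60,"delta_pos":[0,0,0],"turn":0}]'

```text
clock: 8.83
eef_pos: [467.2, 204.6, 9.7]
tcp_rot: [3.141, 0.0, 2.94]
contact_force: [0.2, -1.2, -0.4]
opening: 0.704
grasp_force: 0.0
```

Call:
step_arm --motion '[{"claw":60,"delta_pos":[-1.5,0,0],"turn":0},{"claw":60,"delta_pos":[0,0,0],"turn":0}]'

```text
clock: 9.0
eef_pos: [468.4, 204.3, 9.7]
tcp_rot: [3.142, 0.0, 2.94]
contact_force: [-0.0, 0.1, -0.1]
opening: 0.704
grasp_force: 0.0
```

```bash
python3 -c "
from h import *
st()"
```

```text
L [-28.6  31.4] z 9.7 rot [3.1416e+00 1.0000e-04 2.9397e+00] F [-0.   0.1 -0.1] open 0.704 t 9.0
```

Call:
step_arm --motion '[{"claw":60,"delta_pos":[-1.5,0,0],"turn":0},{"claw":60,"delta_pos":[0,0,0],"turn":0}]'

```text
clock: 9.17
eef_pos: [469.8, 204.0, 9.7]
tcp_rot: [3.142, 0.0, 2.94]
contact_force: [0.1, 0.6, 1.2]
opening: 0.701
grasp_force: 0.2
```

Call:
step_arm --motion '[{"claw":60,"delta_pos":[-1,0,0],"turn":0},{"claw":60,"delta_pos":[0,0,0],"turn":0}]'

```text
clock: 9.33
eef_pos: [470.7, 203.8, 9.7]
tcp_rot: [-3.142, 0.0, 2.94]
contact_force: [-0.4, -0.2, -0.2]
opening: 0.703
grasp_force: 0.2
```

Run:
```python
from h import *
st()
f=grab_frame("scene"); im=f["img"][185:285,235:365]; cv2.imwrite("pics/s6.png",cv2.resize(im,None,fx=6,fy=6,interpolation=cv2.INTER_CUBIC)[:,:,::-1])
```

```text
L [-26.2  31.4] z 9.7 rot [-3.1416  0.      2.9398] F [-0.4 -0.2 -0.2] open 0.703 t 9.3333
```

Call:
step_arm --motion '[{"claw":60,"delta_pos":[-1,0,0],"turn":0},{"claw":60,"delta_pos":[0,0,0],"turn":0}]'

```text
clock: 9.55
eef_pos: [471.7, 203.6, 9.7]
tcp_rot: [3.142, 0.0, 2.94]
contact_force: [-1.1, -0.7, -0.4]
opening: 0.703
grasp_force: 0.3
```

Call:
step_arm --motion '[{"claw":60,"delta_pos":[-1,0,0],"turn":0},{"claw":60,"delta_pos":[0,0,0],"turn":0}]'

```text
clock: 9.72
eef_pos: [472.0, 203.4, 9.6]
tcp_rot: [-3.141, -0.001, 2.939]
contact_force: [-3.2, 1.4, 2.0]
opening: 0.706
grasp_force: 1.9
```

Call:
step_arm --motion '[{"claw":60,"delta_pos":[-1,0,0],"turn":0},{"claw":60,"delta_pos":[0,0,0],"turn":0}]'

```text
clock: 9.88
eef_pos: [472.2, 203.3, 9.5]
tcp_rot: [-3.141, -0.003, 2.939]
contact_force: [-6.5, 4.2, 4.8]
opening: 0.705
grasp_force: 4.0
```

Call:
step_arm --motion '[{"claw":60,"delta_pos":[-1,0,0],"turn":0},{"claw":60,"delta_pos":[0,0,0],"turn":0},{"claw":60,"delta_pos":[0,0,0],"turn":0}]'

```text
clock: 10.13
eef_pos: [472.2, 203.2, 9.4]
tcp_rot: [-3.141, -0.004, 2.939]
contact_force: [-11.1, 6.7, 5.5]
opening: 0.701
grasp_force: 5.8
```

```bash
python3 -c "
from h import *
s=sense();st();F=s['contact_force'][:2];print(F@EX,F@EY,s['wrist_torque'])"
```

```text
L [-24.7  31.1] z 9.4 rot [-3.1406 -0.004   2.9392] F [-11.1   6.7   5.5] open 0.701 t 10.1333
-12.213296716603216 4.310583155042024 [ 1.04591678  1.6558493  -0.04142997]
```

The plate meets the fence at 12 N, so it is flush. I retreat, rise, and check the clearance to the big blue box before going to the plate's other end.

Call:
step_arm --motion '[{"claw":60,"delta_pos":[8,0,0],"turn":0},{"claw":60,"delta_pos":[7,0,0],"turn":0},{"claw":60,"delta_pos":[0,0,-20],"turn":0},{"claw":60,"delta_pos":[0,0,-20],"turn":0},{"claw":60,"delta_pos":[0,0,-20],"turn":0},{"claw":60,"delta_pos":[0,-20,0],"turn":0},{"claw":60,"delta_pos":[0,-20,0],"turn":0},{"claw":60,"delta_pos":[0,0,0],"turn":0}]'

```text
clock: 10.8
eef_pos: [450.6, 164.6, 69.9]
tcp_rot: [-3.141, 0.0, 2.94]
contact_force: [-0.5, -0.9, -0.4]
opening: 0.702
grasp_force: 0.0
```

Run:
```python
from h import *
st()
f=grab_frame("scene"); g=grab_frame("top")
print("box base",L(ray(f,[(371,238),(498,291)],0)).round(),"top view base",L(ray(g,[(365,204)],0)).round(), "target ok")
for z in (150,200,250): print(z,L(ray(f,[(380,160)],z)).round(),L(ray(g,[(372,204),(366,126)],z)).round().tolist())
r,b,p=plate(g,(288,210,380,268)); print(r,L(r[0]),L(b).round(1).tolist())
```

```text
L [-38. -11.] z 69.9 rot [-3.1405  0.      2.9396] F [-0.5 -0.9 -0.4] open 0.702 t 10.8
box base [[ 141.  -52.]
 [ 223. -339.]] top view base [[124. -58.]] target ok
150 [[223.  14.]] [[106.0, -62.0], [303.0, -2.0]]
200 [[162. -36.]] [[99.0, -56.0], [286.0, -0.0]]
250 [[102. -86.]] [[91.0, -51.0], [268.0, 2.0]]
((441.23681640625, 127.84015655517578), (89.00115966796875, 135.7833709716797), 19.430986404418945) [-39.85531637 -48.95061325] [[-113.0, -13.7], [-43.0, -130.1], [33.3, -84.2], [-36.7, 32.2]]
```

Call:
step_arm --motion '[{"claw":60,"delta_pos":[0,-23,0],"turn":0},{"claw":60,"delta_pos":[0,-23,0],"turn":0},{"claw":60,"delta_pos":[0,-23,0],"turn":0},{"claw":60,"delta_pos":[-15,0,0],"turn":0},{"claw":60,"delta_pos":[-15,0,0],"turn":0},{"claw":60,"delta_pos":[-15,0,0],"turn":0},{"claw":60,"delta_pos":[0,0,0],"turn":0}]'

```text
clock: 11.48
eef_pos: [485.7, 90.6, 70.0]
tcp_rot: [3.14, 0.003, 2.939]
contact_force: [0.8, -0.2, 0.2]
opening: 0.702
grasp_force: 0.0
```

Run:
```python
from h import *
st()
f=grab_frame("scene")
r,b,p=plate(f,(255,205,335,262)); print(r)
im=f["img"][170:290,225:365]; cv2.imwrite("pics/s7.png",cv2.resize(im,None,fx=5,fy=5,interpolation=cv2.INTER_CUBIC)[:,:,::-1])
```

```text
L [ 11.1 -76.5] z 70.0 rot [3.1404 0.0034 2.9393] F [ 0.8 -0.2  0.2] open 0.702 t 11.4833
((510.6729736328125, 208.64320373535156), (95.12452697753906, 50.549522399902344), 78.28988647460938)
```

View pics/s7.png

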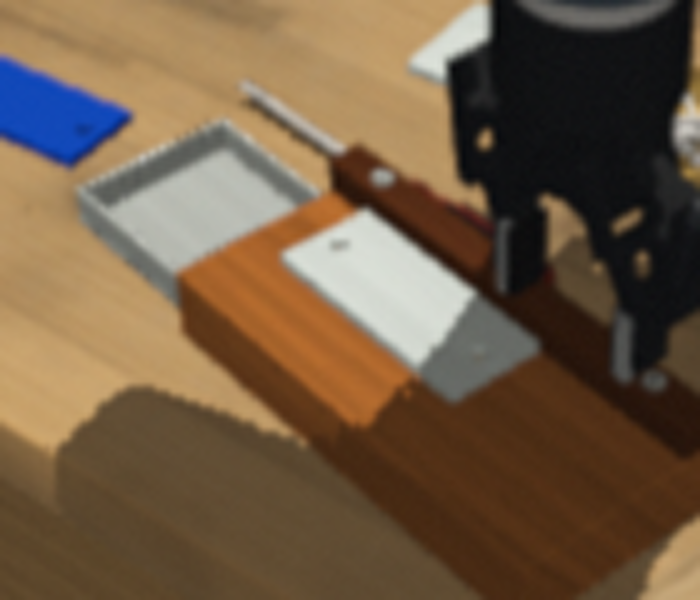

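The plate lies along the fence with its near-end corners at about crop (458,402) and (540,347). The tool is over the ledge beyond that end. I shift 4 mm away from the fence and go down beside the end.

Call:
step_arm --motion '[{"claw":60,"delta_pos":[4,-2,0],"turn":0},{"claw":60,"delta_pos":[0,0,20],"turn":0},{"claw":60,"delta_pos":[0,0,20],"turn":0},{"claw":60,"delta_pos":[0,0,14],"turn":0},{"claw":60,"delta_pos":[0,0,4],"turn":0},{"claw":60,"delta_pos":[0,0,0],"turn":0}]'

```text
clock: 12.03
eef_pos: [475.8, 89.2, 10.8]
tcp_rot: [-3.14, -0.003, 2.94]
contact_force: [-0.8, 0.6, -0.3]
opening: 0.7
grasp_force: 0.0
```

Run:
```python
from h import *
st()
f=grab_frame("scene"); print(L(ray(f,[(316.6,250.4),(333,239.4),(281.6,221),(299,211)],46)).round(1).tolist())
```

```text
L [  1.8 -79.9] z 10.8 rot [-3.1405e+00 -2.8000e-03  2.9403e+00] F [-0.8  0.6 -0.3] open 0.7 t 12.0333
[[-14.1, -35.1], [35.5, -32.8], [-11.8, 89.5], [41.3, 91.4]]
```

Call:
step_arm --motion '[{"claw":60,"delta_pos":[-4,0,1.2],"turn":0},{"claw":60,"delta_pos":[0,0,0],"turn":0},{"claw":60,"delta_pos":[0,3,0],"turn":0},{"claw":60,"delta_pos":[0,3,0],"turn":0},{"claw":60,"delta_pos":[0,3,0],"turn":0},{"claw":60,"delta_pos":[0,3,0],"turn":0},{"claw":60,"delta_pos":[0,3,0],"turn":0},{"claw":60,"delta_pos":[0,3,0],"turn":0}]'

```text
clock: 12.75
eef_pos: [485.3, 106.2, 10.5]
tcp_rot: [-3.141, 0.0, 2.94]
contact_force: [-0.1, -1.8, -0.0]
opening: 0.704
grasp_force: 0.5
```

Call:
step_arm --motion '[{"claw":60,"delta_pos":[0,3,0],"turn":0},{"claw":60,"delta_pos":[0,3,0],"turn":0},{"claw":60,"delta_pos":[0,3,0],"turn":0},{"claw":60,"delta_pos":[0,3,0],"turn":0},{"claw":60,"delta_pos":[0,3,0],"turn":0},{"claw":60,"delta_pos":[0,3,0],"turn":0},{"claw":60,"delta_pos":[0,3,0],"turn":0},{"claw":60,"delta_pos":[0,0,0],"turn":0}]'

```text
clock: 13.42
eef_pos: [489.8, 127.0, 10.5]
tcp_rot: [3.141, 0.0, 2.94]
contact_force: [-0.1, -0.2, -0.0]
opening: 0.704
grasp_force: 0.0
```

Run:
```python
from h import *
st()
f=grab_frame("scene")
im=f["img"].astype(int); m=(im.min(2)>85)&(im.max(2)-im.min(2)<30); b=np.zeros(m.shape,bool); b[200:260,255:345]=1
p=poly(m&b); w=L(ray(f,p,46)); print(w.min(0),w.max(0)); save(f,"s8.png")
```

```text
L [  7.9 -40. ] z 10.5 rot [3.1413e+00 2.0000e-04 2.9399e+00] F [-0.1 -0.2 -0. ] open 0.704 t 13.4167
[-68.18958278  -6.20150104] [ 39.55458129 193.67706134]
```

Call:
step_arm --motion '[{"claw":60,"delta_pos":[0,3,0],"turn":0},{"claw":60,"delta_pos":[0,3,0],"turn":0},{"claw":60,"delta_pos":[0,3,0],"turn":0},{"claw":60,"delta_pos":[0,3,0],"turn":0},{"claw":60,"delta_pos":[0,3,0],"turn":0},{"claw":60,"delta_pos":[0,3,0],"turn":0},{"claw":60,"delta_pos":[0,0,0],"turn":0}]'

```text
clock: 14.05
eef_pos: [493.4, 144.7, 10.5]
tcp_rot: [3.141, 0.0, 2.94]
contact_force: [-0.1, -0.5, -0.2]
opening: 0.704
grasp_force: 0.0
```

Call:
step_arm --motion '[{"claw":60,"delta_pos":[0,3,0],"turn":0},{"claw":60,"delta_pos":[0,3,0],"turn":0},{"claw":60,"delta_pos":[0,3,0],"turn":0},{"claw":60,"delta_pos":[0,3,0],"turn":0},{"claw":60,"delta_pos":[0,3,0],"turn":0},{"claw":60,"delta_pos":[0,0,0],"turn":0}]'

```text
clock: 14.55
eef_pos: [496.4, 159.4, 10.5]
tcp_rot: [3.141, 0.0, 2.94]
contact_force: [-0.2, -0.2, 0.6]
opening: 0.704
grasp_force: 0.0
```

Run:
```python
from h import *
st()
f=grab_frame("scene")
im=f["img"][170:290,225:365]; cv2.imwrite("pics/s9.png",cv2.resize(im,None,fx=5.5,fy=5,interpolation=cv2.INTER_CUBIC)[:,:,::-1])
# brightness profile along plate lines (z=46), y from -10 to 190
for x in(-8,27):
    ys=np.arange(10,190,3); P=[np.r_[O+x*EX+y*EY,46] for y in ys]; q=proj(f,P).astype(np.float32)
    s=cv2.remap(f["img"],q[:,0].copy()[None],q[:,1].copy()[None],cv2.INTER_LINEAR)[0]
    print(x,[(int(y),*map(int,c)) for y,c in zip(ys,s)])
```

```text
L [ 7.9 -7. ] z 10.5 rot [3.1413e+00 3.0000e-04 2.9401e+00] F [-0.2 -0.2  0.6] open 0.704 t 14.55
-8 [(10, 74, 44, 21), (13, 74, 44, 20), (16, 74, 43, 19), (19, 74, 44, 20), (22, 78, 53, 34), (25, 88, 75, 63), (28, 100, 101, 95), (31, 103, 105, 101), (34, 103, 106, 101), (37, 102, 105, 101), (40, 102, 106, 101), (43, 101, 104, 100), (46, 108, 112, 107), (49, 151, 154, 148), (52, 196, 201, 193), (55, 209, 214, 206), (58, 210, 214, 206), (61, 209, 214, 205), (64, 209, 214, 206), (67, 210, 214, 206), (70, 208, 213, 205), (73, 210, 215, 207), (76, 210, 215, 207), (79, 211, 215, 207), (82, 212, 216, 209), (85, 211, 216, 208), (88, 211, 216, 208), (91, 213, 218, 210), (94, 212, 218, 210), (97, 214, 219, 211), (100, 214, 219, 211), (103, 212, 218, 209), (106, 212, 218, 209), (109, 213, 218, 210), (112, 213, 217, 210), (115, 214, 218, 210), (118, 214, 218, 210), (121, 214, 218, 210), (124, 214, 219, 210), (127, 212, 218, 209), (130, 212, 217, 210), (133, 211, 216, 208), (136, 212, 217, 209), (139, 214, 219, 210), (142, 212, 217, 208), (145, 211, 216, 207), (148, 207, 211, 203), (151, 195, 19
[... 792 characters left out ...]
94, 203, 209, 201), (97, 210, 215, 207), (100, 214, 219, 210), (103, 213, 218, 210), (106, 213, 217, 209), (109, 213, 217, 209), (112, 213, 217, 209), (115, 213, 218, 210), (118, 213, 217, 209), (121, 212, 217, 209), (124, 213, 217, 209), (127, 212, 217, 209), (130, 212, 217, 209), (133, 212, 217, 209), (136, 212, 217, 208), (139, 211, 216, 207), (142, 211, 216, 208), (145, 210, 214, 206), (148, 205, 209, 200), (151, 192, 192, 181), (154, 159, 158, 145), (157, 149, 143, 129), (160, 148, 144, 131), (163, 151, 148, 135), (166, 155, 152, 140), (169, 160, 158, 147), (172, 158, 155, 144), (175, 154, 150, 138), (178, 152, 148, 134), (181, 151, 148, 134), (184, 152, 148, 136), (187, 151, 149, 140)]
```

Call:
step_arm --motion '[{"claw":60,"delta_pos":[0,3,0],"turn":0},{"claw":60,"delta_pos":[0,3,0],"turn":0},{"claw":60,"delta_pos":[0,2.5,0],"turn":0},{"claw":60,"delta_pos":[0,0,0],"turn":0},{"claw":60,"delta_pos":[0,-6,0],"turn":0},{"claw":60,"delta_pos":[0,-6,0],"turn":0},{"claw":60,"delta_pos":[0,0,-30],"turn":0},{"claw":60,"delta_pos":[0,0,-30],"turn":0}]'

```text
clock: 15.27
eef_pos: [493.4, 153.9, 69.6]
tcp_rot: [-3.139, -0.004, 2.939]
contact_force: [0.6, 1.5, -0.1]
opening: 0.703
grasp_force: 0.0
```

Call:
step_arm --motion '[{"claw":60,"delta_pos":[35,0,-10],"turn":0},{"claw":60,"delta_pos":[35,0,-10],"turn":0},{"claw":60,"delta_pos":[35,0,-10],"turn":0},{"claw":60,"delta_pos":[35,0,0],"turn":0},{"claw":60,"delta_pos":[0,0,0],"turn":0}]'

```text
clock: 15.68
eef_pos: [352.1, 182.1, 100.1]
tcp_rot: [-3.139, -0.004, 2.94]
contact_force: [-0.5, -1.0, -0.6]
opening: 0.704
grasp_force: 0.0
```

Run:
```python
from h import *
st()
for n,b in(("top",(255,205,370,262)),("scene",(240,190,335,262))):
    f=grab_frame(n); save(f,n+"9.png")
    for x in(-10,10,30):
        ys=np.arange(20,180,1.); q=proj(f,[np.r_[O+x*EX+y*EY,46] for y in ys]).astype(np.float32)
        s=cv2.remap(f["img"],q[:,0].copy()[None],q[:,1].copy()[None],cv2.INTER_LINEAR)[0].astype(int)
        d=np.abs(np.diff(s[:,2])); print(n,x,"y edges",[(int(ys[i]),s[i+1,2]-s[i,2]) for i in range(len(d)) if d[i]>9])
    for y in(60,100,140):
        xs=np.arange(-30,50,1.); q=proj(f,[np.r_[O+x*EX+y*EY,46] for x in xs]).astype(np.float32)
        s=cv2.remap(f["img"],q[:,0].copy()[None],q[:,1].copy()[None],cv2.INTER_LINEAR)[0].astype(int)
        d=np.abs(np.diff(s[:,2])); print(n,y,"x edges",[(int(xs[i]),s[i+1,2]-s[i,2]) for i in range(len(d)) if d[i]>9])
```

```text
L [-138.1  -13.7] z 100.1 rot [-3.1395 -0.0037  2.9402] F [-0.5 -1.  -0.6] open 0.704 t 15.6833
top -10 y edges [(35, np.int64(17)), (36, np.int64(18)), (37, np.int64(16)), (78, np.int64(18)), (79, np.int64(17)), (80, np.int64(14))]
top 10 y edges [(34, np.int64(12)), (35, np.int64(12)), (36, np.int64(14)), (37, np.int64(17)), (38, np.int64(15)), (43, np.int64(-13)), (44, np.int64(-14)), (45, np.int64(-11)), (48, np.int64(13)), (49, np.int64(19)), (50, np.int64(21)), (51, np.int64(25)), (52, np.int64(31)), (53, np.int64(25)), (140, np.int64(-17)), (141, np.int64(-21)), (142, np.int64(-17)), (143, np.int64(-13)), (144, np.int64(-12)), (148, np.int64(16)), (149, np.int64(20)), (150, np.int64(18)), (155, np.int64(-12)), (156, np.int64(-14))]
top 30 y edges [(33, np.int64(21)), (34, np.int64(23)), (35, np.int64(26)), (36, np.int64(37)), (37, np.int64(35)), (38, np.int64(25))]
top 60 x edges [(-19, np.int64(10)), (-18, np.int64(11)), (-17, np.int64(10)), (-16, np.int64(15)), (-15, np.int64(13)), (-14, np.int64(11)), (1, np.int64(12)), (2, np.int64(10)), (4, np.int64(14)), (5, np.int64(13)
[... 2288 characters left out ...]
p.int64(-26)), (39, np.int64(-27)), (40, np.int64(-21)), (41, np.int64(-18)), (42, np.int64(-12))]
scene 100 x edges [(6, np.int64(15)), (7, np.int64(20)), (8, np.int64(17)), (9, np.int64(29)), (10, np.int64(31)), (11, np.int64(31)), (12, np.int64(16)), (13, np.int64(11)), (14, np.int64(12)), (35, np.int64(-10)), (36, np.int64(-21)), (37, np.int64(-28)), (38, np.int64(-31)), (39, np.int64(-27)), (40, np.int64(-24)), (41, np.int64(-21)), (42, np.int64(-11))]
scene 140 x edges [(5, np.int64(19)), (6, np.int64(22)), (7, np.int64(30)), (8, np.int64(29)), (9, np.int64(26)), (10, np.int64(15)), (36, np.int64(-10)), (37, np.int64(-13)), (38, np.int64(-17)), (39, np.int64(-16)), (40, np.int64(-13))]
```

Both views put the plate's near end at y ≈ 36.5 (centre ≈ 96.5) and its edge on the fence, so it needs 3.5 mm more along the fence. I go back for a short push.

Call:
step_arm --motion '[{"claw":60,"delta_pos":[-35,0,0],"turn":0},{"claw":60,"delta_pos":[-35,0,10],"turn":0},{"claw":60,"delta_pos":[-35,0,10],"turn":0},{"claw":60,"delta_pos":[-35,0,10],"turn":0},{"claw":60,"delta_pos":[0,0,0],"turn":0},{"claw":60,"delta_pos":[0,0,0],"turn":0}]'

```text
clock: 16.28
eef_pos: [497.5, 154.1, 69.4]
tcp_rot: [-3.141, -0.0, 2.937]
contact_force: [-1.2, 0.6, -0.3]
opening: 0.702
grasp_force: 0.0
```

```bash
python3 -c "
from h import *
st()"
```

```text
L [ 10.  -11.9] z 69.4 rot [-3.1412e+00 -5.0000e-04  2.9372e+00] F [-1.2  0.6 -0.3] open 0.702 t 16.2833
```

Call:
step_arm --motion '[{"claw":60,"delta_pos":[2,0,20],"turn":0},{"claw":60,"delta_pos":[0,0,20],"turn":0},{"claw":60,"delta_pos":[0,0,15],"turn":0},{"claw":60,"delta_pos":[0,0,4],"turn":0},{"claw":60,"delta_pos":[0,0,0],"turn":0},{"claw":60,"delta_pos":[0,0,0],"turn":0}]'

```text
clock: 16.78
eef_pos: [493.5, 155.7, 12.0]
tcp_rot: [3.142, 0.0, 2.94]
contact_force: [1.4, -0.4, -0.1]
opening: 0.704
grasp_force: 0.0
```

```bash
python3 -c "
from h import *
st()"
```

```text
L [  5.7 -11.2] z 12.0 rot [3.1416 0.     2.9398] F [ 1.4 -0.4 -0.1] open 0.704 t 16.7833
```

Call:
step_arm --motion '[{"claw":60,"delta_pos":[0,0,1.5],"turn":0},{"claw":60,"delta_pos":[0,3,0],"turn":0},{"claw":60,"delta_pos":[0,3,0],"turn":0},{"claw":60,"delta_pos":[0,3,0],"turn":0},{"claw":60,"delta_pos":[0,2.5,0],"turn":0},{"claw":60,"delta_pos":[0,2.5,0],"turn":0},{"claw":60,"delta_pos":[0,2,0],"turn":0},{"claw":60,"delta_pos":[0,0,0],"turn":0}]'

```text
clock: 17.45
eef_pos: [496.8, 171.9, 10.0]
tcp_rot: [3.141, 0.0, 2.94]
contact_force: [-0.4, -0.3, -0.1]
opening: 0.706
grasp_force: 0.0
```

```bash
python3 -c "
from h import *
st()"
```

```text
L [5.8 5.3] z 10.0 rot [3.1415e+00 2.0000e-04 2.9402e+00] F [-0.4 -0.3 -0.1] open 0.706 t 17.45
```

Next comes a final gentle touch from the front with both fingers over the supported part, to make sure the plate is flush.

Call:
step_arm --motion '[{"claw":60,"delta_pos":[0,-6,0],"turn":0},{"claw":60,"delta_pos":[0,-6,0],"turn":0},{"claw":60,"delta_pos":[0,0,-30],"turn":0},{"claw":60,"delta_pos":[0,0,-30],"turn":0},{"claw":60,"delta_pos":[25,0,0],"turn":0},{"claw":60,"delta_pos":[25,0,0],"turn":0},{"claw":60,"delta_pos":[0,29,0],"turn":0},{"claw":60,"delta_pos":[0,29,0],"turn":0}]'

```text
clock: 18.12
eef_pos: [455.0, 225.3, 70.1]
tcp_rot: [-3.14, -0.001, 2.938]
contact_force: [1.3, 0.7, 0.6]
opening: 0.702
grasp_force: 0.0
```

Call:
step_arm --motion '[{"claw":60,"delta_pos":[0,29,0],"turn":0},{"claw":60,"delta_pos":[0,0,0],"turn":0},{"claw":60,"delta_pos":[0,0,0],"turn":0}]'

```text
clock: 18.37
eef_pos: [462.7, 255.3, 69.9]
tcp_rot: [-3.142, 0.0, 2.941]
contact_force: [-0.3, -0.8, 0.0]
opening: 0.702
grasp_force: 0.0
```

```bash
python3 -c "
from h import *
st()"
```

```text
L [-44.4  80.2] z 69.9 rot [-3.1415e+00  1.0000e-04  2.9415e+00] F [-0.3 -0.8  0. ] open 0.702 t 18.3667
```

Call:
step_arm --motion '[{"claw":60,"delta_pos":[0,0,20],"turn":0},{"claw":60,"delta_pos":[0,0,20],"turn":0},{"claw":60,"delta_pos":[0,0,15],"turn":0},{"claw":60,"delta_pos":[0,0,5],"turn":0},{"claw":60,"delta_pos":[0,0,0],"turn":0},{"claw":60,"delta_pos":[-6,0,0],"turn":0},{"claw":60,"delta_pos":[-6,0,0],"turn":0},{"claw":60,"delta_pos":[0,0,0],"turn":0}]'

```text
clock: 19.03
eef_pos: [476.8, 252.7, 11.2]
tcp_rot: [3.14, 0.002, 2.939]
contact_force: [0.2, 0.5, 1.0]
opening: 0.702
grasp_force: 0.0
```

Call:
step_arm --motion '[{"claw":60,"delta_pos":[-3,0,0],"turn":0},{"claw":60,"delta_pos":[-3,0,0],"turn":0},{"claw":60,"delta_pos":[0,0,0],"turn":0}]'

```text
clock: 19.28
eef_pos: [481.3, 251.4, 10.4]
tcp_rot: [3.141, 0.001, 2.94]
contact_force: [0.6, -0.3, 0.4]
opening: 0.706
grasp_force: 0.0
```

Call:
step_arm --motion '[{"claw":60,"delta_pos":[-1.5,0,0],"turn":0},{"claw":60,"delta_pos":[0,0,0],"turn":0}]'

```text
clock: 19.45
eef_pos: [481.7, 251.0, 10.0]
tcp_rot: [-3.141, -0.0, 2.94]
contact_force: [-0.0, -0.3, 0.7]
opening: 0.701
grasp_force: 0.2
```

Call:
step_arm --motion '[{"claw":60,"delta_pos":[-1,0,0],"turn":0},{"claw":60,"delta_pos":[0,0,0],"turn":0}]'

```text
clock: 19.62
eef_pos: [481.9, 250.8, 9.8]
tcp_rot: [-3.141, -0.002, 2.94]
contact_force: [-3.8, 1.6, 2.3]
opening: 0.701
grasp_force: 2.2
```

```bash
python3 -c "
from h import *
st()"
```

```text
L [-24.7  79.7] z 9.8 rot [-3.1411e+00 -1.5000e-03  2.9396e+00] F [-3.8  1.6  2.3] open 0.701 t 19.6167
```

Call:
step_arm --motion '[{"claw":60,"delta_pos":[-1,0,0],"turn":0},{"claw":60,"delta_pos":[0,0,0],"turn":0},{"claw":60,"delta_pos":[8,0,0],"turn":0},{"claw":60,"delta_pos":[8,0,0],"turn":0},{"claw":60,"delta_pos":[0,0,-30],"turn":0},{"claw":60,"delta_pos":[0,0,-30],"turn":0},{"claw":60,"delta_pos":[0,0,-35],"turn":0},{"claw":60,"delta_pos":[0,0,-35],"turn":0}]'

```text
clock: 20.28
eef_pos: [467.2, 253.6, 141.0]
tcp_rot: [-3.141, -0.0, 2.94]
contact_force: [1.4, 1.2, -0.3]
opening: 0.701
grasp_force: 0.0
```

Call:
step_arm --motion '[{"claw":60,"delta_pos":[20,30,0],"turn":0},{"claw":60,"delta_pos":[20,30,0],"turn":0},{"claw":60,"delta_pos":[20,30,0],"turn":0},{"claw":60,"delta_pos":[20,30,0],"turn":0},{"claw":60,"delta_pos":[20,30,0],"turn":0},{"claw":60,"delta_pos":[20,30,0],"turn":0},{"claw":60,"delta_pos":[20,30,0],"turn":0},{"claw":60,"delta_pos":[0,0,0],"turn":0}]'

```text
clock: 20.95
eef_pos: [370.7, 493.0, 140.2]
tcp_rot: [3.138, 0.0, 2.943]
contact_force: [-0.1, -0.5, 0.5]
opening: 0.704
grasp_force: 0.0
```

Run:
```python
from h import *
st()
f=grab_frame("top"); im=f["img"]
T,F=edges(f,(288,205,392,275)); print("fence",F)
s=cv2.imread("pics/top0.png")[:,:,::-1].astype(int)
d=(np.abs(im.astype(int)-s).max(2)>40).astype(np.uint8); n,_,q,_=cv2.connectedComponentsWithStats(d); print("changed",[x.tolist() for x in q[1:] if x[4]>15])
for x in(-10,0,20,30):
    ys=np.arange(20,180,1.); q=proj(f,[np.r_[O+x*EX+y*EY,46] for y in ys]).astype(np.float32)
    v=cv2.remap(im,q[:,0].copy()[None],q[:,1].copy()[None],cv2.INTER_LINEAR)[0].astype(int)[:,2]
    dd=np.diff(v); print(x,[(int(ys[i]),int(dd[i])) for i in range(len(dd)) if abs(dd[i])>12])
c=np.zeros((560,800,3),np.uint8); a=cv2.resize(im[195:285,250:420],None,fx=4.7,fy=4.7,interpolation=cv2.INTER_CUBIC); c[:a.shape[0],:a.shape[1]]=a
cv2.imwrite("pics/fin.png",a[:,:,::-1])
```

```text
L [-182.3  294.7] z 140.2 rot [3.1382e+00 2.0000e-04 2.9431e+00] F [-0.1 -0.5  0.5] open 0.704 t 20.95
fence ((533.2413940429688, 158.98348999023438), (237.13851928710938, 20.902196884155273), 78.28788757324219)
changed [[34, 207, 309, 193, 18441], [284, 218, 65, 39, 1193], [94, 309, 6, 16, 25], [101, 328, 8, 11, 44], [131, 340, 24, 18, 232], [228, 341, 21, 28, 226], [26, 362, 5, 14, 29], [337, 366, 11, 14, 41], [418, 370, 10, 27, 156], [15, 376, 34, 24, 454], [240, 390, 24, 10, 144]]
-10 [(38, 22), (39, 23), (40, 26), (41, 29), (42, 31), (43, 14)]
0 [(37, 13), (38, 18), (39, 19), (40, 34), (41, 32), (42, 31)]
20 [(39, 32), (40, 35), (41, 35)]
30 [(38, 15), (39, 29), (40, 34), (41, 27), (42, 18), (43, 16)]
```

View pics/fin.png

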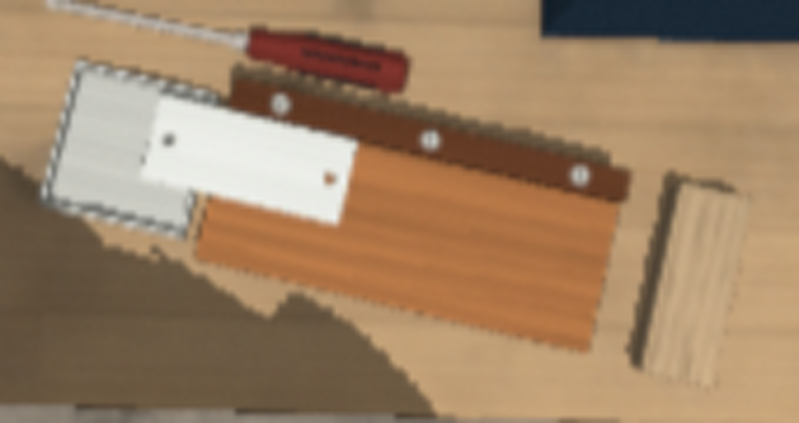

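The plate lies flush along the fence. Its inner end is at y ≈ 40.5 mm (crop 340-357, 142-224), so about 40 mm overhangs over the tray. The tray, screwdriver and offcut are where they were.

```bash
python3 -c "
from rig import *
print(sign_off())"
```

```text
the job is handed in; nothing more can be done
None
```

The label plate is flush against the fence with about 40 mm over the tray end, nothing else appears to have moved, and the job was handed in at about 21 s.

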